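Set the length stop one hole longer and hold its pin home

TASK

Set the came length stop one hole longer: first unlock it by turning the black hand wheel one full turn anticlockwise (seen from above) by its yellow handle, then pull up the red plunger, slide the steel section to the next hole away from the wheel and let the pin into that hole. The plunger's spring only lets the pin half in, so push the red knob fully down and finish while still holding it there with the gripper. Leave the other things on the bench where they are.

Things in the scene. Friction and masses are not known exactly. Their poses are not given: they have to be found in the camera images.
- frame: length stop bolted to the bench: grey base plate 100 x 380 x 12 mm with an aluminium ladder rail along it. Origin on the bench surface under the rail's centre line, below the plunger's starting hole. Its y axis runs along the rail, away from the hand wheel: the direction in which the section must slide; z is up. Rail top 42 mm above the bench, pin holes 13 mm long at y = 0 (start), 40, 80, 120 mm. Along the rail a blue bridge (top 76 mm) carries the hand wheel at y = -130 mm.
- next_hole (a point): centre of the mouth of the next pin hole, on top of the rail (40 mm along the frame's y from the starting hole)
- wheel_axis (a point): on the vertical axis of the black hand wheel (88 mm diameter, 12 mm thick), at the level of its top, 98 mm above the bench
- wheel_handle (a point): centre of the yellow upright handle on the hand wheel: 18 mm diameter, 42 mm tall, 34 mm off the wheel's axis, its foot on the wheel top. It spins freely on its own axis, so it can be carried round in a circle at constant gripper orientation. Its direction at the start differs from run to run.
- lock_wheel (a joint): angle of the hand wheel, rad: 0 locked at the start, grows anticlockwise seen from above, hard stop at 7.0. Turning needs about 3 N at the handle; it stays where it is left. It raises a bolt out of the section; the section is free from about one full turn (6.28).
- section (a joint): travel of the steel section along the frame's y, m: 0 at the starting hole, 0.040 at the next hole. It slides with about 2 N of friction and is drawn along by the plunger.
- plunger (a joint): height of the plunger, m: 0 with the pin fully home (14 mm in the hole), 0.020 fully up. Released over a hole its spring (700 N/m) leaves it at about 0.006, half in, which still locks the section; the pin clears the rail above 0.014 (about 6 N of pull at 0.014, 9 to 10 N at 0.020). About 4 N push it home. Its tip is rounded and the hole has 1.5 mm of play either way.
- plunger_knob (a point): centre of the red round plunger knob, 28 mm diameter, 30 mm tall, upright, on the section's dark boss (24 mm diameter). It is 103 mm above the bench when fully home and rises with the plunger, 10 mm above the boss when home.
- flux_bottle: cream bottle with red cap, 48 mm diameter, 103 mm tall; origin under its centre; leave alone
- scrap_jar: glass jar with red lid, 86 mm diameter, 119 mm tall; origin under its centre; leave alone
- marker: white and black marker pen, 14 x 124 mm, lying; origin under its centre; leave alone
- came_offcut: grey lead strip, 9 x 160 mm, lying; origin under its centre; leave alone

How it is judged (in metres and radians):
On the way, in this order (a step that is already met when the one before it is completed fails the run):
1. the hand wheel is turned one full turn anticlockwise (value of joint lock_wheel above 6 rad), for 0.1 s.
2. the plunger is pulled up clear of its hole (value of joint plunger above 0.014 m), for 0.1 s.
3. the section is at the next hole with the pin pushed home (value of joint section between 0.0365 and 0.0435 m and value of joint plunger below 0.0025 m), for 0.2 s.
At the end, for the whole second after the job is handed in: The section stands at the next hole (40 mm of travel, within 3.5 mm), the plunger is held fully home (within 2.5 mm, against its spring) by the gripper's fingers touching the knob with more than 2 N, and the wheel is still a full turn open (over 6.0 rad) (all of step 3 and contact force between the fingers and plunger above 2 N and value of joint lock_wheel above 6 rad); the arm keeps its last pose, push and grip.
It fails at once if a bystander is pushed more than 30 mm from its place (distance of any of flux_bottle, scrap_jar, marker, came_offcut from where it was at the start of the episode above 0.03 m).
It also fails if it takes over 58 s, if anything falls off the work surface, if the arm or the gripper's body presses on something with over 40 N, if the wrist force passes 120 N, or if a joint passes its speed limit or range.

ROBOT

A 6-joint arm with a two-finger parallel gripper is mounted at the origin on a cart in front of the work surface, level with it; the furniture and walls round the work are solid. World frame = base frame: x ahead of the robot, y to its left, z up, the work surface at z = 0. Lengths are in m, angles in degrees, forces in N, time in s.
With the tool pointing down it reaches from about 0.4 to 0.825 m from the base axis. Payload 7 kg.
Tool frame: the origin (TCP) lies on the centre line of the jaws, within the pads' length; the fingertips stand 22 mm ahead of it and the grasp point (between the pads) lies 3 mm ahead of it; z points along the fingers, y is the line along which they close (so a half turn about z gives the same grasp; the last joint's range is limited). The gripper opens to 88 mm and grips with 3 to 60 N. Pads are 19 mm wide; open, the fingers measure 130 mm over their backs; the gripper's body (78 mm by 193 mm) begins 47 mm behind the grasp point.
Start: joints at [83.658, 20.546, 0.682, 0, -70.136, -16.507], TCP at [0.262, 0.622, 0.249] pointing down, gripper open.
Joint ranges: [-176.03, 176.03], [-82.01, 121.73], [-58.28, 71.71], [-173.87, 95.51], [-174.79, -0.11], [-173.66, 173.66]. Speed limits (degrees/s): [136.94, 136.94, 172.46, 180, 180, 180].

INTERFACE

Orientations are given as [roll, pitch, yaw] about the fixed x, y, z axes, in that order (R = Rz(yaw) Ry(pitch) Rx(roll)).
In Python, from plant import get_state, cams, r gives the robot as it stands.
- The arm moves only by the tool apply_moves, never from a script. Its argument "targets" is a list of rows, each an object with "dp": the shift along the world's x, y, z in m, a list of three; "yaw": the turn about the world's z in degrees. In form: [{"dp": [x, y, z], "yaw": yaw}, ...]. A call has 1 to 20 rows; each row is the pose to reach, as a shift and turn from the pose commanded when the call began; what a row does not reach only later rows make up. A row lasts 1/12 s, in which the tool goes at most 41.7 mm and 7.16 degrees, less where a joint would pass 70% of its speed; a pose out of reach is approached as far as the arm can. A call with a gripper value outside its range is refused whole. "grip" is the gripper command: -1 is fully open, 1 is shut, values between are in proportion, set as the call begins (left out, the last holds). The fingers move at their own pace and stop on an object; "squeeze" is the grip in N (left out, the last holds). Time passes only in rows, so rows that repeat a pose let the fingers close. It gives the time, the measured TCP pose, the force, the opening and the grip force at its end, in the units of the state.
- get_state(): the state, without advancing time (a new reading comes with each control period).
- cams.capture(name): name is "side" or "top" or "wrist"; returns a dict with "image" (400x640x3 uint8, red, green, blue), "range_z" (400x640 float32, m along the optical axis (not along the pixel's ray), 0 where there is no reading), "fx", "fy", "cx", "cy" (pixels), "R" (3x3) and "t" (3): a world point X has camera coordinates R X + t; the wrist camera has in their place "T_tool_cam" (4x4, takes a point from camera to tool coordinates, whose origin is the TCP and whose axes are the flange's). Camera axes: x right, y down, z forward; pixel columns grow to the right and rows downward; lengths in m; the calibration is good to about 2 mm. The wrist camera is an equidistant fisheye: a pixel r from the principal point sees the ray r / f radians off the axis. A picture is of the moment at which its call begins: read the wrist's pose just before it.
- r.close_job(): hands the job in; it is judged then, once.
The state is a dict: "time_s": time; "joints": joint angles; "qd": joint speeds; "joint_torque": joint torques, N m; "tcp_pos": TCP position; "eef_rot": TCP orientation; "contact_force": force on the tool from outside, world axes, zero at the start; "moment": the same for the moment, N m; "gripper_width": finger opening in m; "gripper_force": force on a finger pad.
Only numpy, scipy, OpenCV 4.12 (cv2) and the standard library are available. Lean on these libraries where they do the work, as an engineer would, in place of code of your own. Each camera call takes 0.05 s, during which the arm holds its last target. There are 200 camera calls.

## Working session

There is one attempt and no reset: what is moved stays moved. The work goes in short steps, Python scripts to look and compute and a tool call to move; the robot and the scene stay as the last step left them, time stands still between calls to the robot, and variables do not carry over. Pictures are saved under pics/ and viewed, at most 10 in all, crops included, and the job is handed in when it is done.

Besides the shell and the picture viewer there is one more tool, called as name(argument=value, ...) on one line, values as JSON. apply_moves: Moves the arm, as the interface text tells. Its arguments: {"type":"object","properties":{"targets":{"type":"array","items":{"type":"object","properties":{"dp":{"type":"array","items":{"type":"number"}},"yaw":{"type":"number"}}}},"grip":{"type":"number"},"squeeze":{"type":"number"}},"required":["targets"]}

```bash
mkdir -p pics; cat > h.py <<'E'
import numpy as np,cv2
from plant import get_state,cams,r
def cap(n,save=None):
    c=cams.capture(n)
    if save: cv2.imwrite('pics/'+save,c['image'][:,:,::-1])
    return c
def pix2w(c,u,v,z=None):
    d=np.array([(u-c['cx'])/c['fx'],(v-c['cy'])/c['fy'],1.]);R=np.array(c['R']);t=np.array(c['t'])
    o=-R.T@t; d=R.T@d
    return o+d*((z-o[2])/d[2])
def cloud(c):
    Z=c['range_z'];v,u=np.mgrid[:400,:640]
    P=np.stack([(u-c['cx'])/c['fx']*Z,(v-c['cy'])/c['fy']*Z,Z],-1)
    return (P-np.array(c['t']))@np.array(c['R'])
E
python3 - <<'E'
from h import *
c=cap('top','top.png');np.savez('top.npz',**c)
d=cap('side','side.png');np.savez('side.npz',**d)
s=get_state();print({k:s[k] for k in('time_s','tcp_pos','eef_rot','joints','contact_force','gripper_width')})
E
```

```text
{'time_s': 0.1, 'tcp_pos': array([0.26197445, 0.62165965, 0.24772658]), 'eef_rot': array([ 1.79916787e+02, -7.52482545e-03, -2.28546460e+01]), 'joints': array([ 8.36577293e+01,  2.05866521e+01,  6.39253824e-01, -1.74766143e-02,
       -7.01345229e+01, -1.65064302e+01]), 'contact_force': array([ 0.26558721, -0.38998743, -0.65445003]), 'gripper_width': 0.08736382052694028}
```

View pics/top.png

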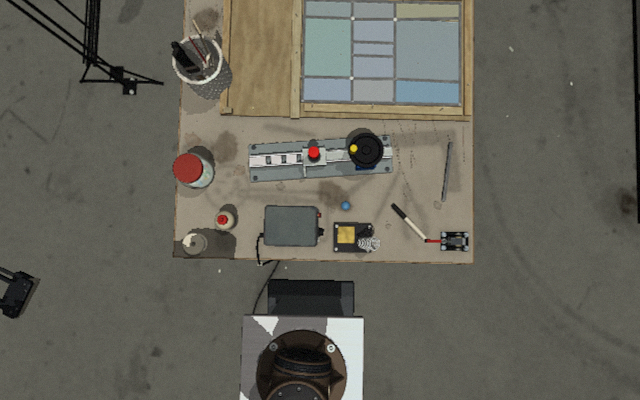

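View pics/side.png

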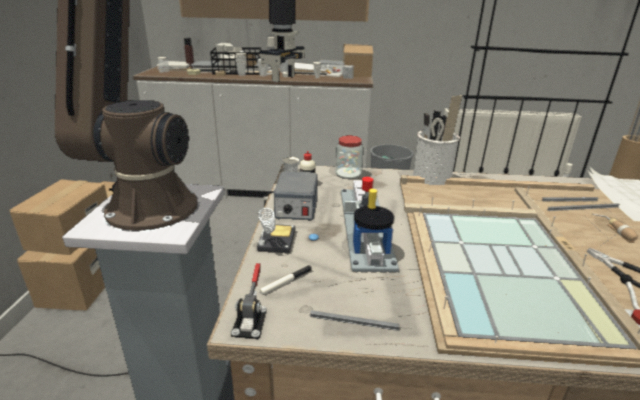

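The top view shows the frame at (249–392, 135–180), with the red knob at (314,152), the yellow handle at (353,148) and the wheel centre at about (365,150). The jar is at the left, at (193,168).

```bash
python3 - <<'E'
from h import *
c=dict(np.load('top.npz'));im=c['image'];P=cloud(c)
hsv=cv2.cvtColor(im,cv2.COLOR_RGB2HSV)
def blob(m,box):
    x0,y0,x1,y1=box;k=np.zeros(m.shape,bool);k[y0:y1,x0:x1]=1;m=m&k;v,u=np.nonzero(m);return u.mean(),v.mean(),m.sum(),P[m]
H,S,V=[hsv[...,i].astype(int) for i in range(3)]
red=((H<8)|(H>172))&(S>150);yel=(abs(H-27)<7)&(S>130)
for n,m,b,z in(('knob',red,(300,140,328,165),.124),('handle',yel,(340,138,365,160),.140)):
    u,v,k,p=blob(m,b);print(n,u,v,k,pix2w(c,u,v,z).round(4),'cloud med',np.median(p,0).round(4),p[:,2].max().round(3))
m=(V<70);u,v,k,p=blob(m,(344,128,386,174));q=p[abs(p[:,2]-.098)<.006];print('wheel',len(q),(q.max(0)+q.min(0))/2,np.ptp(q,axis=0))
# base plate extents: points z in .008-.016
b=P[125:190,240:400].reshape(-1,3);q=b[(abs(b[:,2]-.012)<.004)]
r_=cv2.minAreaRect(q[:,:2].astype(np.float32));print('plate',r_)
print('z bench',np.median(P[190:200,255:380,2]))
for n,(u,v) in dict(jar=(187,168),bottle=(222,219),vase=(200,62),boxL=(265,225),box=(290,225),blue=(346,206),stand=(347,235)).items(): print(n,P[v,u].round(3))
big=cv2.resize(im[120:190,240:400],None,fx=5,fy=5,interpolation=cv2.INTER_CUBIC);cv2.imwrite('pics/crop.png',big[:,:,::-1])
E
```

```text
knob 313.3482142857143 152.15178571428572 112 [ 0.5642 -0.0186  0.124 ] cloud med [ 0.5645 -0.0179  0.1228] 1.304
handle 352.72972972972974 148.77027027027026 74 [ 0.572  -0.1132  0.14  ] cloud med [ 0.5735 -0.1138  0.1372] 1.304
wheel 722 [ 0.57754078 -0.14821106  0.09799405] [0.08666503 0.08408298 0.01186354]
plate ((0.5891661047935486, -0.032893866300582886), (0.14517048001289368, 0.37917056679725647), 5.197211742401123)
z bench -0.0012462509792139625
jar [0.519 0.288 0.116]
bottle [0.398 0.201 0.104]
vase [0.824 0.298 0.002]
boxL [0.386 0.098 0.08 ]
box [0.387 0.036 0.081]
blue [ 0.442 -0.105  0.007]
stand [ 0.365 -0.109  0.019]
```

View pics/crop.png

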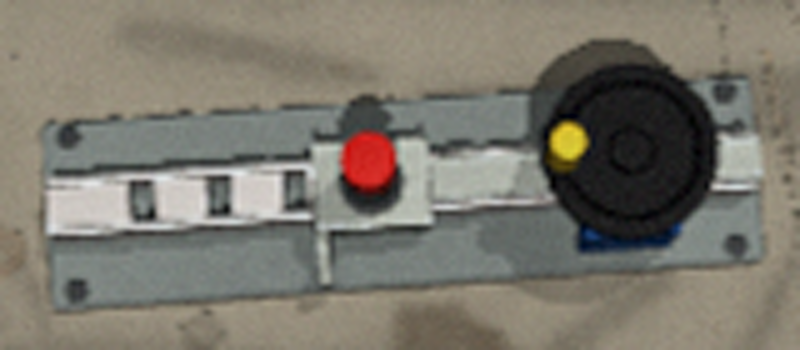

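apply_moves(targets=[{"dp":[0.01,-0.02,0],"yaw":-3},{"dp":[0.02,-0.05,0],"yaw":-7},{"dp":[0.035,-0.085,0],"yaw":-11},{"dp":[0.05,-0.12,0],"yaw":-15},{"dp":[0.065,-0.155,0],"yaw":-19},{"dp":[0.08,-0.19,0],"yaw":-23},{"dp":[0.095,-0.225,0],"yaw":-27},{"dp":[0.11,-0.26,0],"yaw":-31},{"dp":[0.125,-0.295,0],"yaw":-35},{"dp":[0.14,-0.33,0],"yaw":-39},{"dp":[0.155,-0.365,0],"yaw":-43},{"dp":[0.17,-0.4,0],"yaw":-47},{"dp":[0.185,-0.435,0],"yaw":-51},{"dp":[0.2,-0.47,0],"yaw":-55},{"dp":[0.215,-0.505,0],"yaw":-59},{"dp":[0.23,-0.54,0],"yaw":-62},{"dp":[0.245,-0.575,0],"yaw":-62},{"dp":[0.26,-0.61,0],"yaw":-62},{"dp":[0.275,-0.64,0],"yaw":-62},{"dp":[0.285,-0.67,0],"yaw":-62}], grip=-1, squeeze=25)

```text
time_s: 1.77
tcp_pos: [0.5478, -0.05, 0.2482]
eef_rot: [180.0, -0.0, -84.9]
contact_force: [0.5, 0.7, 1.1]
gripper_width: 0.0876
gripper_force: 0.0
```

apply_moves(targets=[{"dp":[0.01,-0.025,0],"yaw":0},{"dp":[0.02,-0.05,0],"yaw":0},{"dp":[0.025,-0.066,0],"yaw":0},{"dp":[0.025,-0.066,-0.01],"yaw":0},{"dp":[0.025,-0.066,-0.02],"yaw":0},{"dp":[0.025,-0.066,-0.02],"yaw":0}])

```text
time_s: 2.27
tcp_pos: [0.5704, -0.1137, 0.2256]
eef_rot: [179.8, 0.1, -84.9]
contact_force: [-1.3, 0.9, -0.9]
gripper_width: 0.0875
gripper_force: 0.0
```

```bash
python3 - <<'E'
from h import *
s=get_state();w=cap('wrist','w1.png');np.savez('w1.npz',**w)
print(s['tcp_pos'],s['eef_rot'],s['joints'].round(1),w['fx'],w['cx'],w['cy'],w['T_tool_cam'].round(3))
c=cap('top','top2.png')
E
```

```text
[ 0.57041228 -0.11366155  0.22559196] [ 1.79752706e+02  5.46910428e-02 -8.49029084e+01] [  7.9  12.9 -13.1  -0.1 -64.2  -2.8] 309.70691628693146 318.94525933774634 196.61452464276792 [[-0.001 -0.968 -0.252  0.068]
 [ 1.    -0.001 -0.    -0.   ]
 [-0.    -0.252  0.968 -0.137]
 [ 0.     0.     0.     1.   ]]
```

View pics/w1.png

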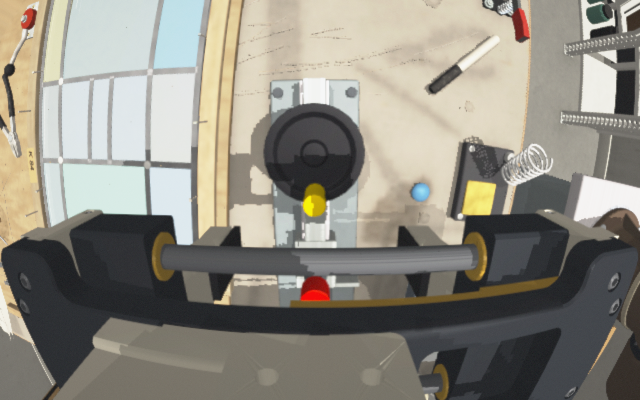

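The wrist view shows the handle top at (315,206), the wheel centre at (314.5,152) and the red knob partly visible at (316,288).

```bash
cat >> h.py <<'E'
from scipy.spatial.transform import Rotation as Ro
def fish(w,pos,rot,u,v,z):
    x,y=(u-w['cx'])/w['fx'],(v-w['cy'])/w['fx'];th=np.hypot(x,y)+1e-9
    d=np.array([np.sin(th)*x/th,np.sin(th)*y/th,np.cos(th)])
    T=w['T_tool_cam'];R=Ro.from_euler('xyz',rot,degrees=True).as_matrix()
    o=np.array(pos)+R@T[:3,3];d=R@T[:3,:3]@d
    return o+d*((z-o[2])/d[2])
E
python3 - <<'E'
from h import *
w=dict(np.load('w1.npz'));pos=[0.57041,-0.11366,0.22559];rot=[179.7527,.0547,-84.903]
for n,u,v,z in(('handle',315,206,.14),('hub',314.5,152,.098),('knobtop',316,287,.118),('wl',264,152,.098),('wr',364,152,.098),('wtop',314,102,.098)): print(n,fish(w,pos,rot,u,v,z).round(4))
E
```

```text
handle [ 0.5733 -0.1163  0.14  ]
hub [ 0.5771 -0.1518  0.098 ]
knobtop [ 0.5655 -0.0332  0.118 ]
wl [ 0.6206 -0.1484  0.098 ]
wr [ 0.5347 -0.1558  0.098 ]
wtop [ 0.5812 -0.1944  0.098 ]
```

apply_moves(targets=[{"dp":[0.001,-0.001,-0.02]},{"dp":[0.001,-0.001,-0.045]},{"dp":[0.001,-0.001,-0.07]},{"dp":[0.001,-0.001,-0.09]},{"dp":[0.001,-0.001,-0.1]},{"dp":[0.001,-0.001,-0.101]},{"dp":[0.001,-0.001,-0.101]}])

```text
$.targets[0]: bad value
```

apply_moves(targets=[{"dp":[0,0,0]},{"dp":[0,0,0]},{"dp":[0,0,0]},{"dp":[0,0,0]},{"dp":[0,0,0]},{"dp":[0,0,0]},{"dp":[0,0,0]},{"dp":[0,0,0]}], grip=1, squeeze=25)

```text
$.targets[0]: bad value
```

```bash
python3 - <<'E'
from h import *
s=get_state();print(s['tcp_pos'],s['contact_force'],s['gripper_width'],s['gripper_force'])
a0=97.5
for N in (0,190):
  print([[round(.034*(np.cos(np.radians(a0+N+10*k))-np.cos(np.radians(a0+N))),3),round(.034*(np.sin(np.radians(a0+N+10*k))-np.sin(np.radians(a0+N))),3),0] for k in range(1,21)])
E
```

```text
[ 0.57145293 -0.1133336   0.22781488] [-0.47419713  0.45062966  0.42405849] 0.0877009709526536 0.0
[[np.float64(-0.006), np.float64(-0.001), 0], [np.float64(-0.011), np.float64(-0.004), 0], [np.float64(-0.016), np.float64(-0.007), 0], [np.float64(-0.021), np.float64(-0.011), 0], [np.float64(-0.024), np.float64(-0.015), 0], [np.float64(-0.027), np.float64(-0.021), 0], [np.float64(-0.029), np.float64(-0.026), 0], [np.float64(-0.03), np.float64(-0.032), 0], [np.float64(-0.029), np.float64(-0.038), 0], [np.float64(-0.028), np.float64(-0.044), 0], [np.float64(-0.026), np.float64(-0.049), 0], [np.float64(-0.023), np.float64(-0.054), 0], [np.float64(-0.019), np.float64(-0.059), 0], [np.float64(-0.014), np.float64(-0.062), 0], [np.float64(-0.009), np.float64(-0.065), 0], [np.float64(-0.003), np.float64(-0.067), 0], [np.float64(0.003), np.float64(-0.068), 0], [np.float64(0.009), np.float64(-0.067), 0], [np.float64(0.015), np.float64(-0.066), 0], [np.float64(0.02), np.float64(-0.064), 0]]
[[np.float64(0.005), np.float64(0.002), 0], [np.float64(0.01), np.float64(0.005), 0], [np.float64(0.015), np.float64(0.009), 0], [np.float64(0.018), np.float64(0.014), 0], [np.float64(0.021), np.float64(0.019), 0], [np.float64(0.023), np.float64(0.025), 0], [np.float64(0.024), np.float64(0.031), 0], [np.float64(0.023), np.float64(0.037), 0], [np.float64(0.022), np.float64(0.043), 0], [np.float64(0.02), np.float64(0.048), 0], [np.float64(0.017), np.float64(0.053), 0], [np.float64(0.013), np.float64(0.057), 0], [np.float64(0.008), np.float64(0.061), 0], [np.float64(0.003), np.float64(0.064), 0], [np.float64(-0.003), np.float64(0.066), 0], [np.float64(-0.009), np.float64(0.066), 0], [np.float64(-0.015), np.float64(0.066), 0], [np.float64(-0.02), np.float64(0.065), 0], [np.float64(-0.026), np.float64(0.063), 0], [np.float64(-0.031), np.float64(0.059), 0]]
```

Yaw has to be given in every row.

apply_moves(targets=[{"dp":[0.001,-0.001,-0.02],"yaw":0},{"dp":[0.001,-0.001,-0.045],"yaw":0},{"dp":[0.001,-0.001,-0.07],"yaw":0},{"dp":[0.001,-0.001,-0.09],"yaw":0},{"dp":[0.001,-0.001,-0.1],"yaw":0},{"dp":[0.001,-0.001,-0.101],"yaw":0},{"dp":[0.001,-0.001,-0.101],"yaw":0}])

```text
time_s: 2.95
tcp_pos: [0.5734, -0.1146, 0.128]
eef_rot: [180.0, -0.0, -84.8]
contact_force: [-0.1, -0.5, 0.2]
gripper_width: 0.0878
gripper_force: 0.0
```

apply_moves(targets=[{"dp":[0,0,0],"yaw":0},{"dp":[0,0,0],"yaw":0},{"dp":[0,0,0],"yaw":0},{"dp":[0,0,0],"yaw":0},{"dp":[0,0,0],"yaw":0},{"dp":[0,0,0],"yaw":0},{"dp":[0,0,0],"yaw":0},{"dp":[0,0,0],"yaw":0},{"dp":[0,0,0],"yaw":0}], grip=1, squeeze=25)

```text
time_s: 3.7
tcp_pos: [0.5731, -0.115, 0.1275]
eef_rot: [180.0, -0.0, -84.9]
contact_force: [-0.3, -0.2, 0.8]
gripper_width: 0.0331
gripper_force: 0.0
```

Still closing; wait a little more.

apply_moves(targets=[{"dp":[0,0,0],"yaw":0},{"dp":[0,0,0],"yaw":0},{"dp":[0,0,0],"yaw":0},{"dp":[0,0,0],"yaw":0},{"dp":[0,0,0],"yaw":0}])

```text
time_s: 4.12
tcp_pos: [0.5733, -0.1149, 0.1275]
eef_rot: [-180.0, 0.0, -84.8]
contact_force: [0.8, -0.4, -0.5]
gripper_width: 0.0173
gripper_force: 25.0
```

apply_moves(targets=[{"dp":[-0.003,-0.0005,0],"yaw":0},{"dp":[-0.006,-0.001,0],"yaw":0},{"dp":[-0.011,-0.003,0],"yaw":0},{"dp":[-0.016,-0.0065,0],"yaw":0},{"dp":[-0.0205,-0.0105,0],"yaw":0},{"dp":[-0.024,-0.0155,0],"yaw":0},{"dp":[-0.027,-0.0205,0],"yaw":0},{"dp":[-0.029,-0.026,0],"yaw":0},{"dp":[-0.0295,-0.032,0],"yaw":0}])

```text
time_s: 4.87
tcp_pos: [0.5434, -0.1471, 0.1276]
eef_rot: [-180.0, 0.0, -84.9]
contact_force: [5.3, 3.1, -2.9]
gripper_width: 0.0169
gripper_force: 25.0
```

apply_moves(targets=[{"dp":[0.0005,-0.006,0],"yaw":0},{"dp":[0.0015,-0.0115,0],"yaw":0},{"dp":[0.004,-0.017,0],"yaw":0},{"dp":[0.007,-0.022,0],"yaw":0},{"dp":[0.011,-0.0265,0],"yaw":0},{"dp":[0.0155,-0.03,0],"yaw":0},{"dp":[0.021,-0.033,0],"yaw":0},{"dp":[0.0265,-0.0345,0],"yaw":0},{"dp":[0.0325,-0.0355,0],"yaw":0},{"dp":[0.0385,-0.035,0],"yaw":0},{"dp":[0.044,-0.034,0],"yaw":0},{"dp":[0.0495,-0.0315,0],"yaw":0},{"dp":[0.0545,-0.0285,0],"yaw":0},{"dp":[0.059,-0.0245,0],"yaw":0},{"dp":[0.0625,-0.02,0],"yaw":0},{"dp":[0.0655,-0.0145,0],"yaw":0},{"dp":[0.067,-0.009,0],"yaw":0},{"dp":[0.068,-0.003,0],"yaw":0},{"dp":[0.0675,0.003,0],"yaw":0},{"dp":[0.0665,0.0085,0],"yaw":0}])

```text
time_s: 6.53
tcp_pos: [0.6101, -0.138, 0.1275]
eef_rot: [180.0, -0.0, -84.8]
contact_force: [-4.8, -4.0, 1.8]
gripper_width: 0.0167
gripper_force: 25.0
```

apply_moves(targets=[{"dp":[-0.0025,0.0055,0],"yaw":0},{"dp":[-0.0055,0.0105,0],"yaw":0},{"dp":[-0.0095,0.015,0],"yaw":0},{"dp":[-0.014,0.0185,0],"yaw":0},{"dp":[-0.0195,0.021,0],"yaw":0},{"dp":[-0.025,0.023,0],"yaw":0},{"dp":[-0.031,0.0235,0],"yaw":0},{"dp":[-0.037,0.0235,0],"yaw":0},{"dp":[-0.0425,0.022,0],"yaw":0},{"dp":[-0.048,0.02,0],"yaw":0},{"dp":[-0.048,0.02,0],"yaw":0},{"dp":[-0.048,0.02,0],"yaw":0}])

```text
time_s: 7.53
tcp_pos: [0.5623, -0.1182, 0.1276]
eef_rot: [-180.0, 0.0, -84.8]
contact_force: [1.8, -1.1, -3.5]
gripper_width: 0.0172
gripper_force: 25.0
```

apply_moves(targets=[{"dp":[0,0,0],"yaw":0},{"dp":[0,0,0],"yaw":0},{"dp":[0,0,0],"yaw":0},{"dp":[0,0,0],"yaw":0},{"dp":[0,0,0],"yaw":0},{"dp":[0,0,0.02],"yaw":0},{"dp":[0,0,0.045],"yaw":0},{"dp":[0,0,0.07],"yaw":0},{"dp":[0,0,0.07],"yaw":0}], grip=-0.3)

```text
time_s: 8.28
tcp_pos: [0.5647, -0.1187, 0.2028]
eef_rot: [-179.6, -0.1, -84.8]
contact_force: [0.9, 0.4, 0.9]
gripper_width: 0.0567
gripper_force: 0.0
```

```bash
python3 - <<'E'
from h import *
s=get_state();w=cap('wrist','w2.png');np.savez('w2.npz',**w)
print(list(s['tcp_pos']),list(s['eef_rot']),s['gripper_width'])
E
```

```text
[np.float64(0.5647235045981396), np.float64(-0.118710211556913), np.float64(0.20280851967682753)] [np.float64(-179.57282896565866), np.float64(-0.07764074671564303), np.float64(-84.79517182095222)] 0.05671373372581853
```

View pics/w2.png

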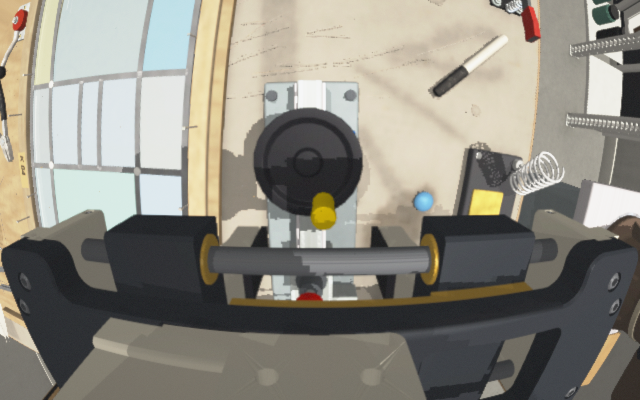

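The handle is at (323,216) and the hub at (308,163), so the wheel stands about 20° past one full turn. Next is the knob.

apply_moves(targets=[{"dp":[0,0.02,0],"yaw":0},{"dp":[0.001,0.05,0],"yaw":0},{"dp":[0.002,0.08,0],"yaw":0},{"dp":[0.003,0.0975,0],"yaw":0},{"dp":[0.003,0.0995,-0.01],"yaw":0},{"dp":[0.003,0.0995,-0.035],"yaw":0},{"dp":[0.003,0.0995,-0.06],"yaw":0},{"dp":[0.003,0.0995,-0.08],"yaw":0},{"dp":[0.003,0.0995,-0.09],"yaw":0},{"dp":[0.003,0.0995,-0.091],"yaw":0},{"dp":[0.003,0.0995,-0.091],"yaw":0}])

```text
time_s: 9.25
tcp_pos: [0.5649, -0.0194, 0.1061]
eef_rot: [179.9, -0.0, -84.9]
contact_force: [-0.1, 0.2, 0.9]
gripper_width: 0.0569
gripper_force: 0.0
```

apply_moves(targets=[{"dp":[0,0,0],"yaw":0},{"dp":[0,0,0],"yaw":0},{"dp":[0,0,0],"yaw":0},{"dp":[0,0,0],"yaw":0},{"dp":[0,0,0],"yaw":0},{"dp":[0,0,0],"yaw":0},{"dp":[0,0,0],"yaw":0},{"dp":[0,0,0],"yaw":0}], grip=1, squeeze=45)

```text
time_s: 9.92
tcp_pos: [0.5655, -0.0189, 0.1069]
eef_rot: [-180.0, 0.0, -84.8]
contact_force: [1.1, -0.5, 0.2]
gripper_width: 0.027
gripper_force: 45.0
```

```bash
python3 - <<'E'
from h import *
s=get_state();print(s['tcp_pos'],s['contact_force'],s['gripper_width'],s['gripper_force'])
cap('side','s2.png')
import cv2
i=cv2.imread('pics/s2.png');cv2.imwrite('pics/s2c.png',cv2.resize(i[120:290,280:450],None,fx=3.5,fy=3.5,interpolation=cv2.INTER_CUBIC))
E
```

```text
[ 0.56549794 -0.0189143   0.10685014] [ 1.14363585 -0.54608667  0.1907877 ] 0.0270482880163157 44.99994984827936
```

View pics/s2c.png

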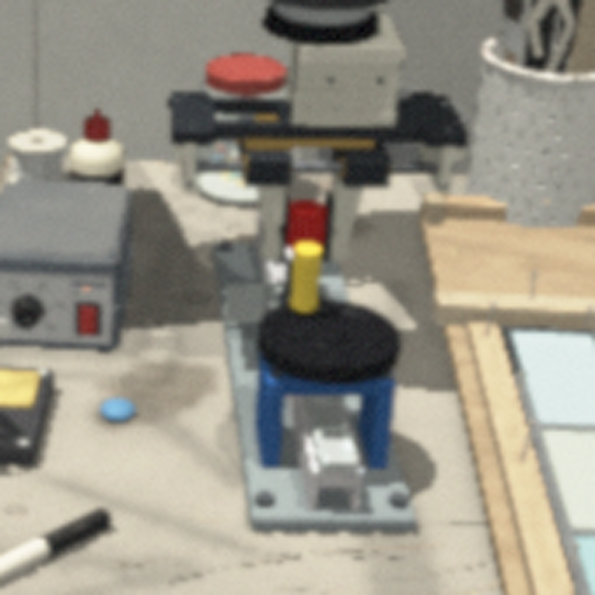

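The red knob is held between the pads, at about (305,225) in the crop. I'll lift in steps and read the spring force.

apply_moves(targets=[{"dp":[0,0,0.003],"yaw":0},{"dp":[0,0,0.006],"yaw":0},{"dp":[0,0,0.009],"yaw":0},{"dp":[0,0,0.011],"yaw":0},{"dp":[0,0,0.011],"yaw":0},{"dp":[0,0,0.011],"yaw":0}])

```text
time_s: 10.47
tcp_pos: [0.5654, -0.0189, 0.1175]
eef_rot: [-180.0, 0.0, -84.9]
contact_force: [6.0, -0.1, -7.1]
gripper_width: 0.0272
gripper_force: 45.0
```

apply_moves(targets=[{"dp":[0,0,0.001],"yaw":0},{"dp":[0,0,0.002],"yaw":0},{"dp":[0,0,0.002],"yaw":0},{"dp":[0,0,0.002],"yaw":0}])

```text
time_s: 10.8
tcp_pos: [0.5654, -0.0189, 0.1192]
eef_rot: [-180.0, 0.0, -84.9]
contact_force: [5.6, -1.3, -8.7]
gripper_width: 0.027
gripper_force: 45.0
```

apply_moves(targets=[{"dp":[0,0.003,0],"yaw":0},{"dp":[-0.0005,0.007,0],"yaw":0},{"dp":[-0.001,0.011,0],"yaw":0},{"dp":[-0.0015,0.015,0],"yaw":0},{"dp":[-0.0015,0.019,0],"yaw":0},{"dp":[-0.002,0.023,0],"yaw":0},{"dp":[-0.0025,0.027,0],"yaw":0},{"dp":[-0.003,0.031,0],"yaw":0},{"dp":[-0.003,0.035,0],"yaw":0},{"dp":[-0.003,0.038,0],"yaw":0},{"dp":[-0.003,0.04,0],"yaw":0},{"dp":[-0.003,0.04,0],"yaw":0},{"dp":[-0.003,0.04,0],"yaw":0}])

```text
time_s: 11.88
tcp_pos: [0.5617, 0.0212, 0.1191]
eef_rot: [180.0, 0.0, -84.9]
contact_force: [3.1, 1.1, -8.9]
gripper_width: 0.027
gripper_force: 45.0
```

apply_moves(targets=[{"dp":[0,0,-0.003],"yaw":0},{"dp":[0,0,-0.006],"yaw":0},{"dp":[0,0,-0.009],"yaw":0},{"dp":[0,0,-0.012],"yaw":0},{"dp":[0,0,-0.012],"yaw":0},{"dp":[0,0,-0.012],"yaw":0}])

```text
time_s: 12.38
tcp_pos: [0.5618, 0.0209, 0.1076]
eef_rot: [180.0, -0.0, -84.9]
contact_force: [-0.9, 1.6, -0.2]
gripper_width: 0.0271
gripper_force: 45.0
```

The pin entered the hole with almost no force. Now I'll push it home.

apply_moves(targets=[{"dp":[0,0,-0.002],"yaw":0},{"dp":[0,0,-0.004],"yaw":0},{"dp":[0,0,-0.006],"yaw":0},{"dp":[0,0,-0.0075],"yaw":0},{"dp":[0,0,-0.0075],"yaw":0},{"dp":[0,0,-0.0075],"yaw":0}])

```text
time_s: 12.88
tcp_pos: [0.5619, 0.0206, 0.1011]
eef_rot: [180.0, -0.0, -84.8]
contact_force: [-7.4, 0.3, 13.0]
gripper_width: 0.027
gripper_force: 45.0
```

apply_moves(targets=[{"dp":[0,0,-0.0005],"yaw":0},{"dp":[0,0,-0.0005],"yaw":0},{"dp":[0,0,-0.0005],"yaw":0},{"dp":[0,0,-0.0005],"yaw":0},{"dp":[0,0,-0.0005],"yaw":0},{"dp":[0,0,-0.0005],"yaw":0}])

```text
time_s: 13.38
tcp_pos: [0.5619, 0.0206, 0.101]
eef_rot: [-180.0, -0.0, -84.8]
contact_force: [-8.1, 0.4, 16.6]
gripper_width: 0.027
gripper_force: 45.0
```

```bash
python3 - <<'E'
from h import *
s=get_state();print(s['tcp_pos'],s['contact_force'],s['gripper_force'])
cap('side','s3.png')
i=cv2.imread('pics/s3.png');cv2.imwrite('pics/s3c.png',cv2.resize(i[120:290,280:450],None,fx=3.5,fy=3.5,interpolation=cv2.INTER_CUBIC))
E
```

```text
[0.56192227 0.02059021 0.10098779] [-8.05250287  0.37851406 16.62231341] 45.00301469815895
```

View pics/s3c.png

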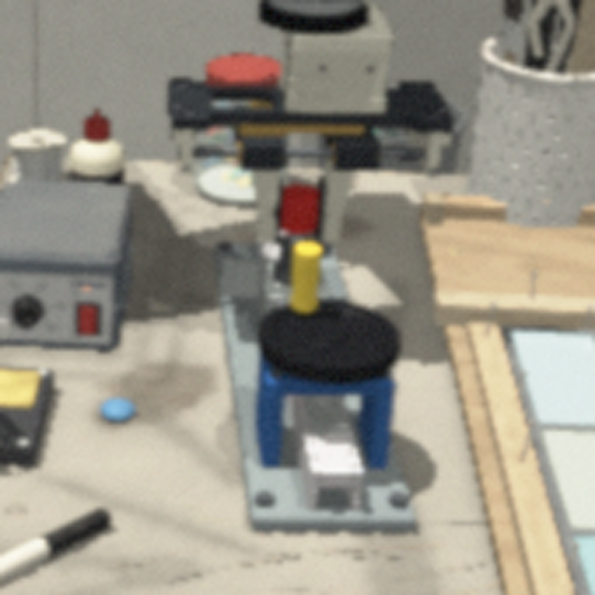

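The knob sits about 6.5 mm lower than its half-in height and the stop feels hard. The wheel has not moved and the bystanders are in place.

```bash
python3 -c "
from h import *
print(r.close_job())"
```

```text
the job is handed in; nothing more can be done
None
```

I handed in the job at about 13.5 s. The hand wheel is about 20° past one full turn, the section is about 40 mm along at the next hole, and the gripper is holding the pin down against its hard stop with about 17 N. `close_job()` returned no verdict.

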